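Start the feeding timers of the rearing trays

ROBOT

A 6-joint arm with a two-finger parallel gripper is mounted at the origin on the work surface. World frame = base frame: x ahead of the robot, y to its left, z up, the work surface at z = 0. Lengths are in m, angles in rad, forces in N, time in s.
With the tool pointing down it reaches from about 0.35 to 0.975 m from the base axis. Payload 4.9 kg.
Tool frame: the origin (TCP) lies at the very end of the fingers, on their centre line; the grasp point (between the pads) lies 19 mm behind it; x points along the fingers, z is the direction in which the jaws open and shut, and the axes are right-handed (so a half turn about x gives the same grasp; the last joint's range is limited). The gripper opens to 85 mm and grips with 20 to 120 N. Pads are 22 mm wide; open, the fingers measure 114 mm over their backs; the gripper's body (76 mm by 85 mm) begins 54 mm behind the grasp point. The pads swing forward as they close: fully open they stand 13 mm farther back than shut.
Start: joints at [1.08, 0.053, 1.613, -0, 1.476, -0.119], TCP at [0.227, 0.582, 0.231] pointing down, gripper open.
Joint ranges: [-3.01, 3.01], [-1.01, 2.22], [0.06, 2.58], [-1.02, 4.17], [0.09, 2.62], [-3.14, 3.14]. Speed limits (rad/s): [2.57, 2.57, 3.14, 3.14, 3.14, 3.14].

INTERFACE

Orientations are given as a unit quaternion [x, y, z, w].
In Python, from rig import status, cams, job gives the robot as it stands.
- The arm moves only by the tool jog_arm, never from a script. Its argument "moves" is a list that holds one entry, the list of rows, each a list of 5 numbers: the finger opening in cm, from 0 to 8.54, then the shift along the tool's x, y, z in cm, then the turn about the tool's x in rad. A call has exactly 8 rows; each row shifts and turns the commanded pose from where the row before left it, along the tool's axes as they then stand; what a row does not reach is not made up. A row lasts 1/8 s, in which the tool goes at most 62.5 mm and 10.7 degrees, less where a joint would pass 70% of its speed; a pose out of reach is approached as far as the arm can. A call with a gripper value outside its range is refused whole. The fingers move at their own pace and stop on an object; "squeeze" is the grip in N (left out, the last holds). Time passes only in rows, so rows that do not move let the fingers close, or fill a call up. It gives the time, the measured TCP pose, the force and the opening at its end, in the units of the state.
- status.observe(): the state, without advancing time (a new reading comes with each control period).
- cams.camera(name): name is "scene" or "side" or "wrist"; returns a dict with "frame" (420x560x3 uint8, blue, green, red), "fx", "fy", "cx", "cy" (pixels), "k1" (the pictures are not rectified: a ray, as slopes to the right and down, at radius r is drawn at 1 + k1 r^2 times it, then the intrinsics apply), "xyz" and "orientation" of the camera in the world. Camera axes: x right, y up, looking along -z (the intrinsics and any distortion apply to the point x, -y, -z); pixel columns grow to the right and rows downward; lengths in m; the calibration is good to about 2 mm. A picture is of the moment at which its call begins. There is no depth.
- job.job_done(): hands the job in, once; it reports no verdict.
The state is a dict: "time_s": time; "joint_pos": joint angles; "joint_vel": joint speeds; "joint_efforts": joint torques, N m; "eef_pos": TCP position; "tcp_rot": TCP orientation; "contact_force": force on the tool from outside, world axes, zero at the start; "wrist_torque": the same for the moment, N m; "gripper_width": finger opening in m.
Only numpy, scipy, OpenCV 4.12 (cv2) and the standard library are available. Lean on these libraries where they do the work, as an engineer would, in place of code of your own. Each camera call takes 0.05 s, during which the arm holds its last target.

TASK

Three rearing trays of different sizes have just been fed: start the feeding timer that stands in front of each by pressing its round key gently all the way down, first the smallest tray's, then the middle-sized one's, then the largest one's; the keys stay down. Leave the spare timer that stands by no tray unpressed. Only press the keys: do not pick up, tip or push away any timer, and do not disturb the trays or the other things around.

Things in the scene. Friction and masses are not known exactly. Their poses are not given: they have to be found in the camera images.
- key_small_top (a point): Centre of the top face of the round grey key, 32 mm across, on the timer in front of the small tray. Up, it is about 54 mm above the table (16 mm proud of the housing); fully down and released, 10 mm lower. The key's rubber cap is springy, about 2 N per mm: it gives 1 to 2 mm before the key starts down and up to 5 mm more at the key's stop, then springs back.
- key_small (a joint): How far that key is pressed straight down, m (give of its cap not counted): 0 up, 0.010 at its stop. It starts between 0 and 0.0015, takes about 2.5 N to move and stays where it is left.
- key_middle_top (a point): Centre of the top face of the round grey key, 32 mm across, on the timer in front of the middle tray. Up, it is about 54 mm above the table (16 mm proud of the housing); fully down and released, 10 mm lower. The key's rubber cap is springy, about 2 N per mm: it gives 1 to 2 mm before the key starts down and up to 5 mm more at the key's stop, then springs back.
- key_middle (a joint): How far that key is pressed straight down, m (give of its cap not counted): 0 up, 0.010 at its stop. It starts between 0 and 0.0015, takes about 2.5 N to move and stays where it is left.
- key_large_top (a point): Centre of the top face of the round grey key, 32 mm across, on the timer in front of the large tray. Up, it is about 54 mm above the table (16 mm proud of the housing); fully down and released, 10 mm lower. The key's rubber cap is springy, about 2 N per mm: it gives 1 to 2 mm before the key starts down and up to 5 mm more at the key's stop, then springs back.
- key_large (a joint): How far that key is pressed straight down, m (give of its cap not counted): 0 up, 0.010 at its stop. It starts between 0 and 0.0015, takes about 2.5 N to move and stays where it is left.
- timer_small: Feeding timer of the small tray: a loose white block 66 x 66 mm, 38 mm tall without its key, 0.3 kg, on a rubber foot, with a narrow green window on top along the edge that faces the robot. It stands right in front of the robot-side wall of its tray, about 14 mm from it, up to 20 mm to the left or right of the wall's middle. All the timers look alike. Origin: centre of its underside, z up; the key's axis is 4 mm along its +x.
- timer_middle: Feeding timer of the middle tray: a loose white block 66 x 66 mm, 38 mm tall without its key, 0.3 kg, on a rubber foot, with a narrow green window on top along the edge that faces the robot. It stands right in front of the robot-side wall of its tray, about 14 mm from it, up to 20 mm to the left or right of the wall's middle. All the timers look alike. Origin: centre of its underside, z up; the key's axis is 4 mm along its +x.
- timer_large: Feeding timer of the large tray: a loose white block 66 x 66 mm, 38 mm tall without its key, 0.3 kg, on a rubber foot, with a narrow green window on top along the edge that faces the robot. It stands right in front of the robot-side wall of its tray, about 14 mm from it, up to 20 mm to the left or right of the wall's middle. All the timers look alike. Origin: centre of its underside, z up; the key's axis is 4 mm along its +x.
- tray_small: The smallest one of three open blue plastic rearing trays, 100 x 110 mm (x by y of its own frame) and 45 mm tall, with cardboard tubes in it. Loose. Origin: centre of its underside; its -x side faces the robot. The three trays stand side by side; which is where varies.
- tray_middle: The middle-sized one of three open blue plastic rearing trays, 130 x 155 mm (x by y of its own frame) and 50 mm tall, with cardboard tubes in it. Loose. Origin: centre of its underside; its -x side faces the robot. The three trays stand side by side; which is where varies.
- tray_large: The largest one of three open blue plastic rearing trays, 160 x 210 mm (x by y of its own frame) and 60 mm tall, with cardboard tubes in it. Loose. Origin: centre of its underside; its -x side faces the robot. The three trays stand side by side; which is where varies.
- key_spare (a joint): How far the key of the spare timer is pressed down, m: 0 up, 0.010 at its stop.
- timer_spare: The spare timer, the same as the others, standing by itself off to one side of the robot, away from the trays. Origin: centre of its underside.
- jar: Glass jar with a metal lid, 54 mm across, 60 mm tall, between the timers. Origin: underside centre.
- brush: Hand brush 170 mm long lying between the timers. Origin: underside.
- sieve: Round steel sieve pan, 130 mm across, 40 mm tall, off to one side of the robot. Origin: underside centre.
- bottle: White plastic bottle, 60 mm across, 150 mm tall, off to one side of the trays. Origin: underside centre.
- scoop: Spoon-shaped scoop 180 mm long lying behind the trays. Origin: underside.
- dish: White ceramic bowl, 90 mm across, 28 mm tall, off to one side of the trays. Origin: underside centre.
Mind the look-alikes: they are no part of the job. Leave any purple or turquoise look-alike of the timer_spare alone.

How it is judged:
On the way, in this order (a step that is already met when the one before it is completed fails the run):
1. the key of the small tray's timer is down (value of joint key_small above 0.008 m), for 0.1 s.
2. the key of the middle tray's timer is down (value of joint key_middle above 0.008 m), for 0.1 s.
3. the key of the large tray's timer is down (value of joint key_large above 0.008 m), for 0.1 s.
At the end, for the whole second after the job is handed in: The keys of the small, middle and large trays' timers are pressed down at least 8 of their 10 mm, the spare timer's key less than 3 mm; all four timers stand upright (within 0.1 rad) on the table, at rest; no timer, tray or other thing is more than 30 mm from where it began (value of joint each of key_small, key_middle, key_large above 0.008 m and value of joint key_spare below 0.003 m and height (world z) of each of timer_small, timer_middle, timer_large, timer_spare below 0.006 m and angle between each of timer_small, timer_middle, timer_large, timer_spare's own z axis and vertical below 0.1 rad and linear speed of each of timer_small, timer_middle, timer_large, timer_spare below 0.02 m/s and distance of each of timer_small, timer_middle, timer_large, timer_spare, tray_small, tray_middle, tray_large, jar, brush, sieve, bottle, scoop, dish from where it was at the start of the episode below 0.03 m); the robot touches nothing.
It fails at once if a key is pressed out of order (more than 4 mm down while the one before is not yet 7 mm down), or the spare timer's key is pressed (more than 3 mm) ((value of joint key_middle above 0.004 m and value of joint key_small below 0.007 m) or (value of joint key_large above 0.004 m and value of joint key_small below 0.007 m) or (value of joint key_large above 0.004 m and value of joint key_middle below 0.007 m) or value of joint key_spare above 0.003 m).
It fails at once if a timer is lifted (more than 10 mm) or tipped (more than 0.3 rad) (height (world z) of any of timer_small, timer_middle, timer_large, timer_spare above 0.01 m or angle between any of timer_small, timer_middle, timer_large, timer_spare's own z axis and vertical above 0.3 rad).
It fails at once if a timer is pressed hard (more than 25 N) (contact force between any of the fingers, the arm and timer_small above 25 N or contact force between any of the fingers, the arm and timer_middle above 25 N or contact force between any of the fingers, the arm and timer_large above 25 N or contact force between any of the fingers, the arm and timer_spare above 25 N).
It fails at once if a timer, a tray or another thing is moved by more than 30 mm (distance of any of timer_small, timer_middle, timer_large, timer_spare, tray_small, tray_middle, tray_large, jar, brush, sieve, bottle, scoop, dish from where it was at the start of the episode above 0.03 m).
It fails at once if a tray or another thing is lifted (more than 20 mm) or tipped (more than 0.4 rad) (height (world z) of any of tray_small, tray_middle, tray_large, jar, bottle, dish, sieve above 0.02 m or angle between any of tray_small, tray_middle, tray_large, jar, bottle's own z axis and vertical above 0.4 rad).
It also fails if it takes over 54 s, if anything falls off the work surface, if the arm or the gripper's body presses on something with over 40 N, if the wrist force passes 120 N, or if a joint passes its speed limit or range.

## Working session

There is one attempt and no reset: what is moved stays moved. The work goes in short steps, Python scripts to look and compute and a tool call to move; the robot and the scene stay as the last step left them, time stands still between calls to the robot, and variables do not carry over. Pictures are saved under pics/ and viewed, and the job is handed in when it is done.

Besides the shell and the picture viewer there is one more tool, called after "Request:" as name([rows], argument=value, ...), one row to a line, values as JSON. jog_arm: Moves the arm, as the interface text tells. Its arguments: {"type":"object","properties":{"moves":{"type":"array"},"squeeze":{"type":"number"}},"required":["moves"]}

```bash
mkdir -p pics; ls
cat > h.py <<'E'
import numpy as np, cv2, pickle
from scipy.spatial.transform import Rotation as R
def ray(c,u,v):
    p=np.array([(u-c['cx'])/c['fx'],(v-c['cy'])/c['fy']]); q=p.copy()
    for _ in range(30): q=p/(1+c['k1']*(q@q))
    d=R.from_quat(c['orientation']).apply([q[0],-q[1],-1]); return np.array(c['xyz']),d
def plane(c,u,v,z):
    o,d=ray(c,u,v); return o+d*(z-o[2])/d[2]
def proj(c,P):
    x=R.from_quat(c['orientation']).inv().apply(np.array(P)-c['xyz']); s=np.array([x[0]/-x[2],-x[1]/-x[2]])
    s=s*(1+c['k1']*(s@s)); return s[0]*c['fx']+c['cx'],s[1]*c['fy']+c['cy']
E
python3 - <<'E'
from rig import status,cams
import pickle,cv2
s=status.observe();print(s)
d={n:cams.camera(n) for n in('scene','side','wrist')}
pickle.dump(d,open('c0.pkl','wb'))
for n,c in d.items(): cv2.imwrite(f'pics/{n}0.png',c['frame']); print(n,{k:v for k,v in c.items() if k!='frame'})
E
```

```text
pics
{'time_s': 0.0, 'joint_pos': array([ 1.07996617e+00,  5.33805175e-02,  1.61429961e+00, -9.60083532e-06,
        1.47603794e+00, -1.19006781e-01]), 'joint_vel': array([-6.54590500e-05, -7.96245310e-04, -7.86179111e-04, -5.27398923e-04,
        3.41904096e-03, -3.65170979e-04]), 'joint_efforts': array([ 4.04828188e-04, -3.93681443e+01, -3.70176530e+01, -8.19133834e-05,
        6.91575115e-03, -1.98901887e-05]), 'eef_pos': array([0.22677567, 0.5817238 , 0.23004502]), 'tcp_rot': array([-0.39931314,  0.58446965,  0.3986125 ,  0.58314005]), 'contact_force': array([-0.40447563, -0.48898414,  0.06652027]), 'wrist_torque': array([-0.02751937,  0.03195203,  0.05201783]), 'gripper_width': 0.08516879872773235}
scene {'fx': 462.8185049744588, 'fy': 462.8185049744588, 'cx': 282.5639271905181, 'cy': 207.32985994981436, 'k1': -0.14437794836471934, 'xyz': array([ 1.22008116, -0.79292369,  0.98218696]), 'orientation': array([0.40061887, 0.14112964, 0.32128031, 0.84638402])}
side {'fx': 490.05192924392003, 'fy': 490.05192924392003, 'cx': 282.98276352585464, 'cy': 208.89889147723608, 'k1': -0.04732896171827942, 'xyz': array([0.35513509, 1.16595726, 1.12376831]), 'orientation': array([-0.02640758,  0.40224228,  0.91336311, -0.05719802])}
wrist {'fx': 373.12490733366917, 'fy': 373.12490733366917, 'cx': 278.2976052198004, 'cy': 205.35765737678904, 'k1': -0.02397871613194081, 'xyz': array([0.15199614, 0.6108954 , 0.37219872]), 'orientation': array([-0.1312358 , -0.08882488,  0.5578906 ,  0.81464433])}
```

View pics/scene0.png

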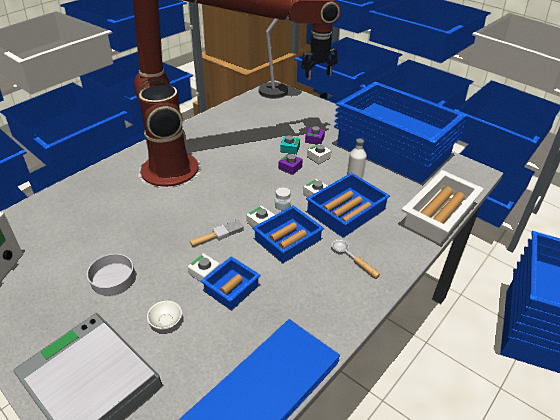

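View pics/side0.png

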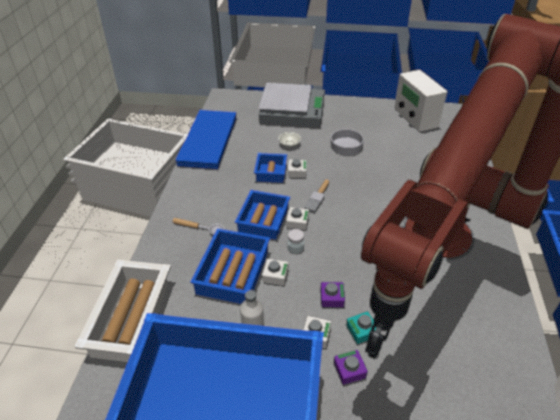

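View pics/wrist0.png

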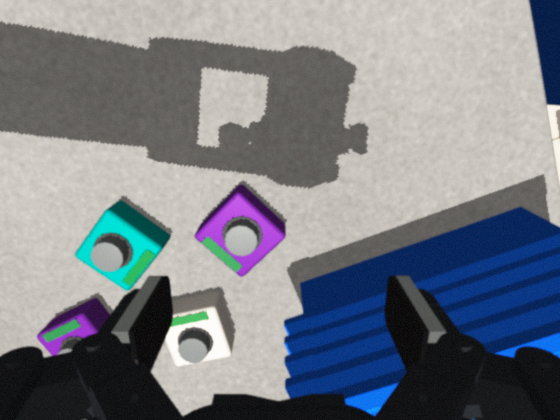

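The scene view shows the small, middle and large trays' timers at about (204,262), (261,214) and (316,187). In the side view they are at (297,165), (297,215) and (275,269). The spare white timer and the purple and turquoise look-alikes stand apart from the trays. I'll zoom in to find the keys.

Run:
```python
import pickle,cv2,numpy as np
d=pickle.load(open('c0.pkl','rb'))
rows=[]
for n,pts in (('scene',[(204,262),(261,214),(316,187)]),('side',[(297,165),(297,215),(275,269)])):
    r=[]
    for u,v in pts:
        t=d[n]['frame'][v-20:v+20,u-20:u+20]; r.append(cv2.resize(t,(260,260),interpolation=cv2.INTER_NEAREST))
    rows.append(np.hstack(r))
cv2.imwrite('pics/z.png',np.vstack(rows))
```

```text
(no output)
```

View pics/z.png

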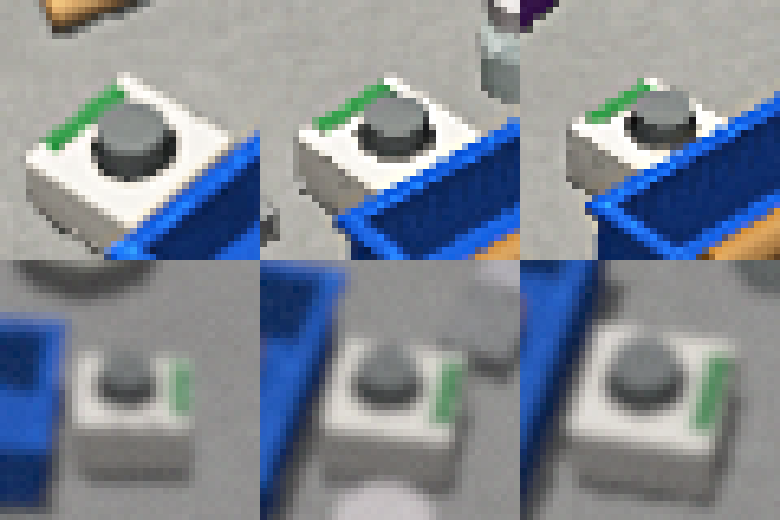

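Crops: the key tops are the lighter ellipses. In the scene view their centres are at about (204.8,261.5), (261.5,212.6) and (318,183.5).

Run:
```python
import pickle,cv2,numpy as np
from h import *
d=pickle.load(open('c0.pkl','rb'))
A=[(204.3,261.2),(261,212.3),(317.7,183)]
B=[(277+126/6.5-.5,145+(362-260)/6.5-.5),(277+(388-260)/6.5-.5,195+(363-260)/6.5-.5),(255+(646-520)/6.5-.5,249+(362-260)/6.5-.5)]
for a,b in zip(A,B):
    print(plane(d['scene'],*a,.054).round(4),plane(d['side'],*b,.054).round(4))
s=d['scene']; w=d['wrist']
# spare, jar in scene/wrist
print('spare',plane(w,193,341,.054))
print('jar',plane(s,282,194,.06),'bottle top',plane(s,358,143,.15))
r=R.from_quat([-0.39931314,0.58446965,0.3986125,0.58314005]);print(r.as_matrix().round(3))
print('cam in tool',r.inv().apply(w['xyz']-np.array([0.22677567,0.5817238,0.23004502])), (r.inv()*R.from_quat(w['orientation'])).as_matrix().round(3))
```

```text
[ 0.4925 -0.2602  0.054 ] [ 0.491  -0.2594  0.054 ]
[ 0.4658 -0.0029  0.054 ] [0.4614 0.0078 0.054 ]
[0.5026 0.2362 0.054 ] [0.5009 0.2436 0.054 ]
spare [0.35450754 0.43788544 0.054     ]
jar [0.45840675 0.10420348 0.06      ] bottle top [0.53845583 0.40588403 0.15      ]
[[-0.001 -0.932  0.363]
 [-0.002  0.363  0.932]
 [-1.     0.    -0.002]]
cam in tool [-0.14213391  0.08030257 -0.00029037] [[-0.     0.313 -0.95 ]
 [ 0.002  0.95   0.313]
 [ 1.    -0.001 -0.001]]
```

Request:
jog_arm([
  [[0, 0, 0, 0, -0.186], [0, 0, 0, 0, -0.186], [0, 0, -1.5, -4.7, 0], [0, 0, -1.5, -4.7, 0], [0, 0, -1.5, -4.7, 0], [0, 0, -1.5, -4.7, 0], [0, 0, -1.5, -4.7, 0], [0, 0, -1.5, -4.7, 0]],
], squeeze=20)

```text
time_s: 1.15
eef_pos: [0.3171, 0.2987, 0.231]
tcp_rot: [0.5, -0.5, -0.5, -0.5]
contact_force: [1.3, -0.1, 0.4]
gripper_width: -0.0002
```

Request:
jog_arm([
  [[0, 0, -1.5, -4.7, 0], [0, 0, -1.5, -4.7, 0], [0, 0, -1.5, -4.7, 0], [0, 0, -1.5, -4.7, 0], [0, 0, -1.5, -4.7, 0], [0, 0, -1.5, -4.7, 0], [0, 0, -1.5, -4.7, 0], [0, 0, -1.5, -4.7, 0]],
])

```text
time_s: 2.15
eef_pos: [0.4373, -0.0773, 0.2312]
tcp_rot: [-0.5, 0.5, 0.5, 0.5]
contact_force: [0.7, 0.2, -0.2]
gripper_width: -0.0002
```

Request:
jog_arm([
  [[0, 0, -1.4, -4.6, 0], [0, 0, -1.4, -4.6, 0], [0, 0, -1.4, -4.6, 0], [0, 0, -1.3, -4.5, 0], [0, 0, 0, 0, 0], [0, 0, 0, 0, 0], [0, 0, 0, 0, 0], [0, 0, 0, 0, 0]],
])

```text
time_s: 3.15
eef_pos: [0.4922, -0.2577, 0.2315]
tcp_rot: [0.5, -0.5, -0.5, -0.5]
contact_force: [0.0, -0.5, 0.6]
gripper_width: 0.0
```

```bash
cat > look.py <<'E'
import sys,pickle,cv2
from rig import status,cams
from h import *
n=sys.argv[1]
c=cams.camera('wrist'); pickle.dump(c,open(f'{n}.pkl','wb')); f=c['frame'].copy(); cv2.imwrite(f'pics/{n}.png',f)
s=status.observe(); print(s['eef_pos'].round(4),s['contact_force'].round(2))
g=cv2.cvtColor(f,cv2.COLOR_BGR2GRAY); 
hc=cv2.HoughCircles(cv2.medianBlur(g,3),cv2.HOUGH_GRADIENT,1,30,param1=120,param2=15,minRadius=12,maxRadius=30)
if hc is not None:
  for u,v,r in hc[0][:6]: print((u,v,r),plane(c,u,v,.054).round(4))
p=[float(x) for x in sys.argv[2:]]
if p: print('pred px',proj(c,p))
E
python3 look.py w1 0.492 -0.26 0.054
```

```text
[ 0.4922 -0.2579  0.2316] [-0.38 -0.62 -0.37]
(np.float32(278.5), np.float32(170.5), np.float32(20.7)) [ 0.4851 -0.2578  0.054 ]
(np.float32(106.5), np.float32(204.5), np.float32(17.4)) [ 0.5169 -0.4135  0.054 ]
(np.float32(440.5), np.float32(79.5), np.float32(20.5)) [ 0.4085 -0.1257  0.054 ]
(np.float32(556.5), np.float32(344.5), np.float32(18.8)) [0.6699 0.0344 0.054 ]
(np.float32(79.5), np.float32(224.5), np.float32(19.0)) [ 0.5364 -0.4415  0.054 ]
pred px (np.float64(275.9514418360677), np.float64(178.1681572835153))
```

View pics/w1.png

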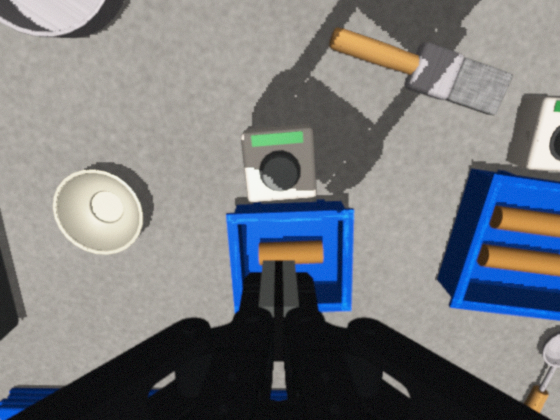

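The wrist view shows the small timer at about (280,165), with its key in the gripper's shadow at about (279,171). I'll zoom in on it.

Run:
```python
import cv2
f=cv2.imread('pics/w1.png')[120:210,235:325]
f=cv2.convertScaleAbs(f,alpha=1.7,beta=20)
cv2.imwrite('pics/w1z.png',cv2.resize(f,(540,540),interpolation=cv2.INTER_NEAREST))
```

```text
(no output)
```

View pics/w1z.png

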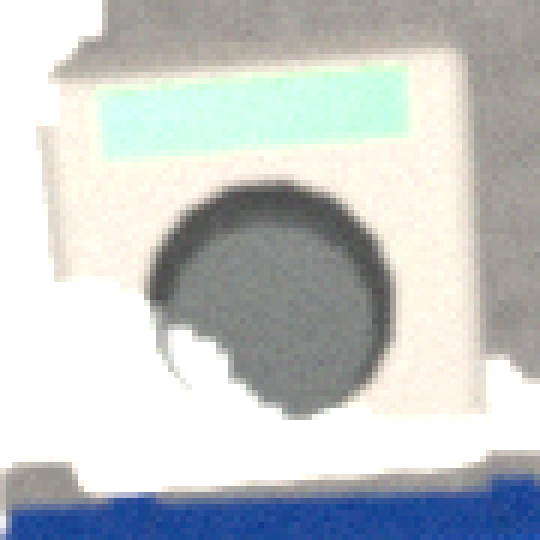

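Request:
jog_arm([
  [[0, 4, 0.4, 0, 0], [0, 4, 0, 0, 0], [0, 4, 0, 0, 0], [0, 3, 0, 0, 0], [0, 1.5, 0, 0, 0], [0, 0.5, 0, 0, 0], [0, 0, 0, 0, 0], [0, 0, 0, 0, 0]],
])

```text
time_s: 4.2
eef_pos: [0.4891, -0.2593, 0.0629]
tcp_rot: [0.501, -0.5, -0.499, -0.5]
contact_force: [-0.4, 0.5, 0.1]
gripper_width: 0.0001
```

```bash
python3 look.py w2 0.488 -0.257 0.054; python3 -c "
import pickle,cv2
from rig import cams
for n,(u,v) in {'scene':(204,262),'side':(297,165)}.items():
    c=cams.camera(n);cv2.imwrite(f'pics/s2{n}.png',cv2.resize(c['frame'][v-40:v+25,u-35:u+35],(560,520),interpolation=cv2.INTER_NEAREST))
"
```

```text
[ 0.4891 -0.2593  0.0628] [-0.22  0.15  0.32]
(np.float32(1.5), np.float32(296.5), np.float32(21.8)) [ 0.5041 -0.39    0.054 ]
pred px (np.float64(283.8079475174747), np.float64(267.43398434375064))
```

View pics/w2.png

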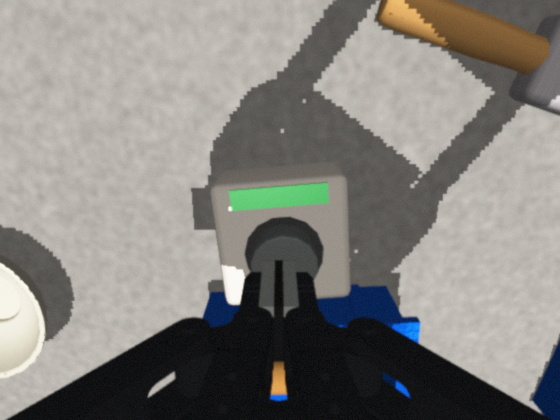

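View pics/s2scene.png

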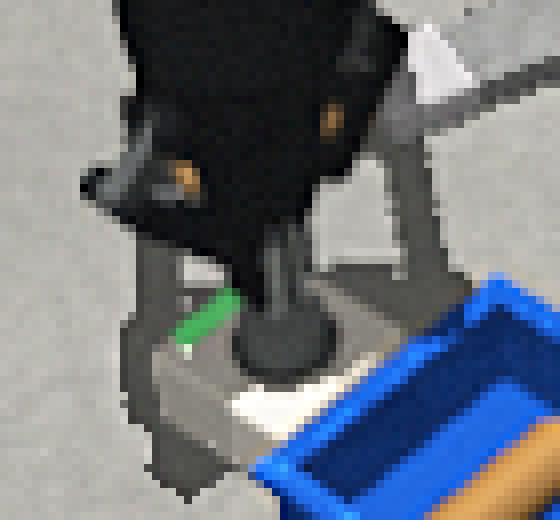

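Request:
jog_arm([
  [[0, 0.3, 0, 0.1, 0], [0, 0.3, 0, 0, 0], [0, 0.2, 0, 0, 0], [0, 0.2, 0, 0, 0], [0, 0.2, 0, 0, 0], [0, 0.2, 0, 0, 0], [0, 0.1, 0, 0, 0], [0, 0, 0, 0, 0]],
])

```text
time_s: 5.35
eef_pos: [0.4882, -0.2576, 0.0462]
tcp_rot: [-0.5, 0.5, 0.5, 0.5]
contact_force: [-1.1, 1.2, 2.1]
gripper_width: -0.0002
```

Request:
jog_arm([
  [[0, 0.1, 0, 0, 0], [0, 0.1, 0, 0, 0], [0, 0.1, 0, 0, 0], [0, 0.1, 0, 0, 0], [0, 0, 0, 0, 0], [0, 0, 0, 0, 0], [0, 0, 0, 0, 0], [0, 0, 0, 0, 0]],
])

```text
time_s: 6.35
eef_pos: [0.4883, -0.2577, 0.0424]
tcp_rot: [0.5, -0.5, -0.5, -0.5]
contact_force: [-1.7, 0.3, 2.4]
gripper_width: -0.0
```

Request:
jog_arm([
  [[0, 0.1, 0, 0, 0], [0, 0.1, 0, 0, 0], [0, 0, 0, 0, 0], [0, 0, 0, 0, 0], [0, 0, 0, 0, 0], [0, 0, 0, 0, 0], [0, 0, 0, 0, 0], [0, 0, 0, 0, 0]],
])

```text
time_s: 7.35
eef_pos: [0.4884, -0.2578, 0.0408]
tcp_rot: [0.5, -0.5, -0.5, -0.5]
contact_force: [-1.8, 1.2, 6.3]
gripper_width: 0.0004
```

Request:
jog_arm([
  [[0, -1, 0, 0, 0], [0, -4, 0, 0, 0], [0, -6, 0, 1, 0], [0, -6, 0.5, 5, 0], [0, -2, 0.5, 5, 0], [0, 0, 0.5, 5, 0], [0, 0, 0.5, 5, 0], [0, 0, 0.5, 5, 0]],
])

```text
time_s: 8.35
eef_pos: [0.4636, -0.0063, 0.2182]
tcp_rot: [-0.5, 0.5, 0.5, 0.5]
contact_force: [0.1, 0.4, -0.1]
gripper_width: -0.0001
```

Request:
jog_arm([
  [[0, 0, 0, 0, 0], [0, 0, 0, 0, 0], [0, 0, 0, 0, 0], [0, 0, 0, 0, 0], [0, 0, 0, 0, 0], [0, 0, 0, 0, 0], [0, 0, 0, 0, 0], [0, 0, 0, 0, 0]],
])

```text
time_s: 9.35
eef_pos: [0.4642, -0.0077, 0.2182]
tcp_rot: [0.5, -0.5, -0.5, -0.5]
contact_force: [0.7, -0.5, 0.9]
gripper_width: 0.0001
```

```bash
python3 look.py w3 0.463 0.003 0.054;python3 - <<'E'
import cv2
from rig import cams
w=cv2.imread('pics/w3.png')
a=cv2.resize(cv2.convertScaleAbs(w[120:220,230:330],alpha=1.5,beta=20),(400,400),interpolation=cv2.INTER_NEAREST)
c=cams.camera('scene')['frame']; cv2.imwrite('pics/scene3.png',c)
b=cv2.resize(c[242:282,184:224],(400,400),interpolation=cv2.INTER_NEAREST)
cv2.imwrite('pics/w3z.png',cv2.hconcat([a,b]))
E
```

```text
[ 0.4642 -0.0077  0.2182] [ 0.09 -0.2   0.09]
(np.float32(434.5), np.float32(168.5), np.float32(29.4)) [0.4519 0.1234 0.054 ]
(np.float32(295.5), np.float32(176.5), np.float32(18.0)) [0.4591 0.0066 0.054 ]
(np.float32(544.5), np.float32(218.5), np.float32(18.8)) [0.4965 0.2279 0.054 ]
(np.float32(11.5), np.float32(205.5), np.float32(18.1)) [ 0.4853 -0.2414  0.054 ]
(np.float32(462.5), np.float32(309.5), np.float32(15.8)) [0.5897 0.1692 0.054 ]
(np.float32(224.5), np.float32(112.5), np.float32(15.8)) [ 0.4066 -0.0511  0.054 ]
pred px (np.float64(291.2043706848668), np.float64(180.961862045822))
```

View pics/w3.png

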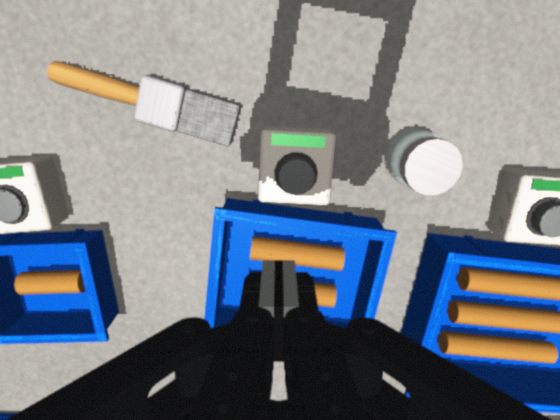

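View pics/w3z.png

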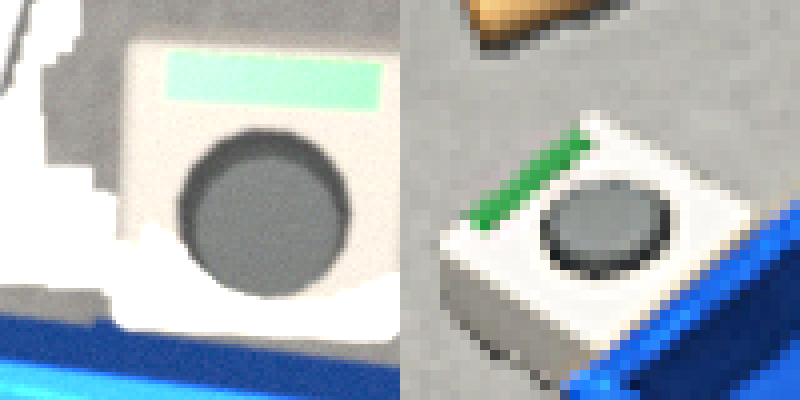

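Run:
```python
import pickle
from h import *
d=pickle.load(open('c0.pkl','rb'));w=pickle.load(open('w3.pkl','rb'))
for P in [(.488,-.257,.054),(.46,.0075,.054),(.4965,.229,.054)]:
    print([np.round(proj(d[k],P),1) for k in('scene','side')])
print(plane(w,296.3,176.2,.054),plane(w,550,217,.054))
```

```text
[array([204.1, 259.8]), array([296.6, 160.6])]
[array([261.9, 209.9]), array([296.6, 210.3])]
[array([314.9, 183.2]), array([276.1, 260.6])]
[0.4588544  0.00724184 0.054     ] [0.49513324 0.23253688 0.054     ]
```

Request:
jog_arm([
  [[0, 3, 0.3, 1.4, 0], [0, 4, 0, 0, 0], [0, 4, 0, 0, 0], [0, 3, 0, 0, 0], [0, 1.2, 0, 0, 0], [0, 0.2, 0, 0, 0], [0, 0, 0, 0, 0], [0, 0, 0, 0, 0]],
])

```text
time_s: 10.45
eef_pos: [0.4623, 0.0061, 0.0657]
tcp_rot: [0.501, -0.499, -0.499, -0.501]
contact_force: [-0.3, 0.5, 0.0]
gripper_width: 0.0
```

```bash
python3 look.py w4 0.461 0.0065 0.054; python3 -c "
import cv2
from rig import cams
o=[cv2.resize(cv2.imread('pics/w4.png')[150:330,190:370],(390,390))]
for n,(u,v) in {'scene':(261,205)}.items():
    c=cams.camera(n);o.append(cv2.resize(c['frame'][v-30:v+30,u-30:u+30],(390,390),interpolation=cv2.INTER_NEAREST))
cv2.imwrite('pics/s4.png',cv2.convertScaleAbs(cv2.hconcat(o),alpha=1.5,beta=15))
"
```

```text
[0.4621 0.0061 0.0655] [ 0.58  0.32 -0.21]
(np.float32(287.5), np.float32(256.5), np.float32(25.7)) [0.4571 0.0101 0.054 ]
(np.float32(163.5), np.float32(146.5), np.float32(19.3)) [ 0.4071 -0.0416  0.054 ]
pred px (np.float64(279.5556576477587), np.float64(264.2168482183632))
```

View pics/s4.png

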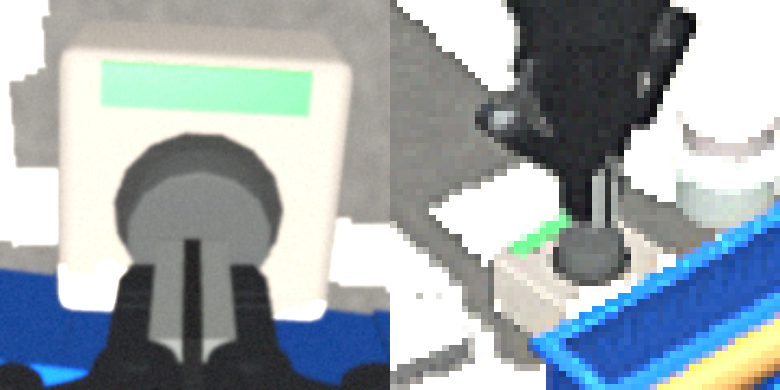

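Request:
jog_arm([
  [[0, 0.6, 0.1, 0.1, 0], [0, 0.5, 0, 0, 0], [0, 0.3, 0, 0, 0], [0, 0.2, 0, 0, 0], [0, 0.2, 0, 0, 0], [0, 0.2, 0, 0, 0], [0, 0, 0, 0, 0], [0, 0, 0, 0, 0]],
])

```text
time_s: 11.55
eef_pos: [0.4602, 0.0072, 0.0442]
tcp_rot: [0.5, -0.5, -0.5, -0.5]
contact_force: [-1.7, 0.7, 0.8]
gripper_width: -0.0002
```

Request:
jog_arm([
  [[0, 0.1, 0, 0, 0], [0, 0.1, 0, 0, 0], [0, 0, 0, 0, 0], [0, 0, 0, 0, 0], [0, 0, 0, 0, 0], [0, 0, 0, 0, 0], [0, 0, 0, 0, 0], [0, 0, 0, 0, 0]],
])

```text
time_s: 12.55
eef_pos: [0.4603, 0.0072, 0.0423]
tcp_rot: [0.5, -0.5, -0.5, -0.5]
contact_force: [-1.2, 0.4, 3.7]
gripper_width: 0.0001
```

Request:
jog_arm([
  [[0, 0.1, 0, 0, 0], [0, 0.1, 0, 0, 0], [0, 0, 0, 0, 0], [0, 0, 0, 0, 0], [0, 0, 0, 0, 0], [0, 0, 0, 0, 0], [0, 0, 0, 0, 0], [0, 0, 0, 0, 0]],
])

```text
time_s: 13.55
eef_pos: [0.4603, 0.0072, 0.0406]
tcp_rot: [0.5, -0.5, -0.5, -0.5]
contact_force: [-2.1, 0.6, 5.7]
gripper_width: -0.0
```

Request:
jog_arm([
  [[0, -1, 0, 0, 0], [0, -5, 0, 0, 0], [0, -6, 0, 0, 0], [0, -5.5, 0, 3, 0], [0, 0, -1, 5, 0], [0, 0, -1, 5, 0], [0, 0, -1, 5, 0], [0, 0, -0.5, 4.6, 0]],
])

```text
time_s: 14.55
eef_pos: [0.495, 0.2349, 0.2149]
tcp_rot: [0.5, -0.5, -0.5, -0.5]
contact_force: [0.6, -0.5, 0.3]
gripper_width: 0.0003
```

Request:
jog_arm([
  [[0, 0, 0, 0, 0], [0, 0, 0, 0, 0], [0, 0, 0, 0, 0], [0, 0, 0, 0, 0], [0, 0, 0, 0, 0], [0, 0, 0, 0, 0], [0, 0, 0, 0, 0], [0, 0, 0, 0, 0]],
])

```text
time_s: 15.55
eef_pos: [0.4951, 0.2332, 0.2151]
tcp_rot: [-0.5, 0.5, 0.5, 0.5]
contact_force: [0.8, 0.6, 0.1]
gripper_width: 0.0
```

```bash
python3 look.py w5 0.496 0.233 0.054;python3 - <<'E'
import cv2
from rig import cams
w=cv2.imread('pics/w5.png')
a=cv2.resize(cv2.convertScaleAbs(w[120:220,230:330],alpha=1.5,beta=20),(400,400),interpolation=cv2.INTER_NEAREST)
c=cams.camera('scene')['frame']
b=cv2.resize(c[194:234,241:281],(400,400),interpolation=cv2.INTER_NEAREST)
cv2.imwrite('pics/w5z.png',cv2.hconcat([a,b]))
E
```

```text
[0.4951 0.2332 0.2151] [ 0.5  -1.69  0.36]
(np.float32(136.5), np.float32(129.5), np.float32(29.3)) [0.4506 0.1188 0.054 ]
(np.float32(288.5), np.float32(185.5), np.float32(21.3)) [0.4971 0.2416 0.054 ]
(np.float32(527.5), np.float32(23.5), np.float32(21.7)) [0.3711 0.4191 0.054 ]
(np.float32(9.5), np.float32(143.5), np.float32(21.1)) [0.4616 0.0121 0.054 ]
(np.float32(473.5), np.float32(206.5), np.float32(29.4)) [0.5154 0.4013 0.054 ]
(np.float32(343.5), np.float32(298.5), np.float32(27.1)) [0.6062 0.2941 0.054 ]
pred px (np.float64(278.27677954297377), np.float64(184.24808837145287))
```

View pics/w5.png

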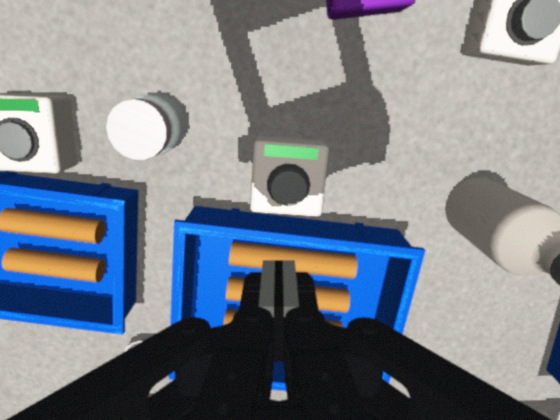

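View pics/w5z.png

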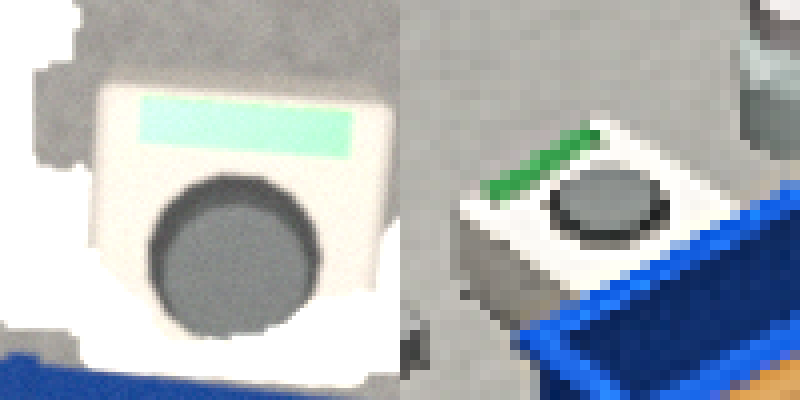

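Middle key is down. The large timer's key is at (289,187) in the wrist view, which is about (0.499, 0.242).

Request:
jog_arm([
  [[0, 3, -0.4, 0.9, 0], [0, 4, 0, 0, 0], [0, 4, 0, 0, 0], [0, 3, 0, 0, 0], [0, 0.9, 0, 0, 0], [0, 0.2, 0, 0, 0], [0, 0, 0, 0, 0], [0, 0, 0, 0, 0]],
])

```text
time_s: 16.65
eef_pos: [0.5002, 0.2425, 0.0657]
tcp_rot: [-0.5, 0.499, 0.5, 0.501]
contact_force: [0.1, -0.3, -0.1]
gripper_width: 0.0004
```

```bash
python3 look.py w6 0.499 0.242 0.054; python3 -c "
import cv2
from rig import cams
o=[cv2.resize(cv2.imread('pics/w6.png')[150:330,190:370],(390,390))]
for n,(u,v) in {'scene':(316,178)}.items():
    c=cams.camera(n);o.append(cv2.resize(c['frame'][v-30:v+30,u-30:u+30],(390,390),interpolation=cv2.INTER_NEAREST))
cv2.imwrite('pics/s6.png',cv2.convertScaleAbs(cv2.hconcat(o),alpha=1.5,beta=15))
"
```

```text
[0.5    0.2425 0.0655] [-0.62 -0.29 -0.32]
(np.float32(170.5), np.float32(401.5), np.float32(23.9)) [0.5803 0.1853 0.054 ]
(np.float32(230.5), np.float32(277.5), np.float32(15.5)) [0.5058 0.2202 0.054 ]
pred px (np.float64(277.424362431321), np.float64(264.46086898123184))
```

View pics/s6.png

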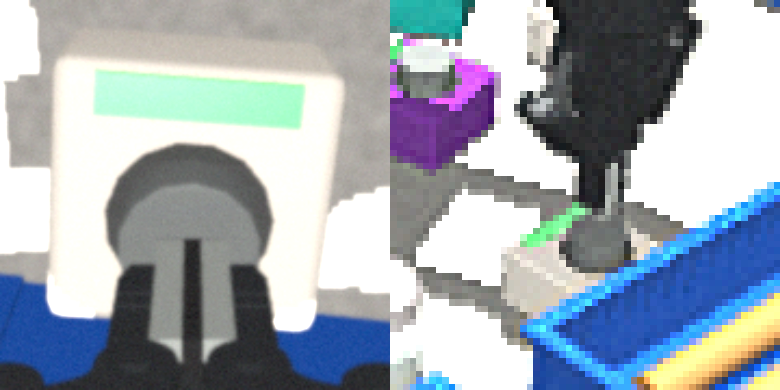

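Centred over the key; pressing.

Request:
jog_arm([
  [[0, 0.6, 0, 0, 0], [0, 0.5, 0, 0, 0], [0, 0.3, 0, 0, 0], [0, 0.2, 0, 0, 0], [0, 0.2, 0, 0, 0], [0, 0.2, 0, 0, 0], [0, 0, 0, 0, 0], [0, 0, 0, 0, 0]],
])

```text
time_s: 17.75
eef_pos: [0.4991, 0.2422, 0.044]
tcp_rot: [-0.5, 0.5, 0.5, 0.5]
contact_force: [-1.3, -0.3, 1.5]
gripper_width: 0.0001
```

Request:
jog_arm([
  [[0, 0.1, 0, 0, 0], [0, 0.1, 0, 0, 0], [0, 0, 0, 0, 0], [0, 0, 0, 0, 0], [0, 0, 0, 0, 0], [0, 0, 0, 0, 0], [0, 0, 0, 0, 0], [0, 0, 0, 0, 0]],
])

```text
time_s: 18.75
eef_pos: [0.4992, 0.2422, 0.0421]
tcp_rot: [0.5, -0.5, -0.5, -0.5]
contact_force: [-2.0, -0.9, 3.8]
gripper_width: -0.0001
```

Request:
jog_arm([
  [[0, 0.1, 0, 0, 0], [0, 0.1, 0, 0, 0], [0, 0, 0, 0, 0], [0, 0, 0, 0, 0], [0, 0, 0, 0, 0], [0, 0, 0, 0, 0], [0, 0, 0, 0, 0], [0, 0, 0, 0, 0]],
])

```text
time_s: 19.75
eef_pos: [0.4992, 0.2422, 0.0406]
tcp_rot: [0.5, -0.5, -0.5, -0.5]
contact_force: [-3.1, -1.2, 6.7]
gripper_width: -0.0002
```

Request:
jog_arm([
  [[0, -1, 0, 0, 0], [0, -4, 0, 0, 0], [0, -5, 0, 0, 0], [0, -5, 0, 0, 0], [0, -5, 2, 0, 0], [0, 0, 3, 0, 0], [0, 0, 0, 0, 0], [0, 0, 0, 0, 0]],
])

```text
time_s: 20.75
eef_pos: [0.4491, 0.2421, 0.2394]
tcp_rot: [-0.5, 0.5, 0.5, 0.5]
contact_force: [-0.5, 0.9, -0.2]
gripper_width: -0.0002
```

```bash
python3 look.py w7 >/dev/null
python3 - <<'E'
import cv2
from rig import cams
c=cams.camera('scene')['frame'];cv2.imwrite('pics/scene7.png',c)
cv2.imwrite('pics/s7.png',cv2.resize(c[120:300,150:390],(800,600),interpolation=cv2.INTER_NEAREST))
E
```

```text
(no output)
```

View pics/s7.png

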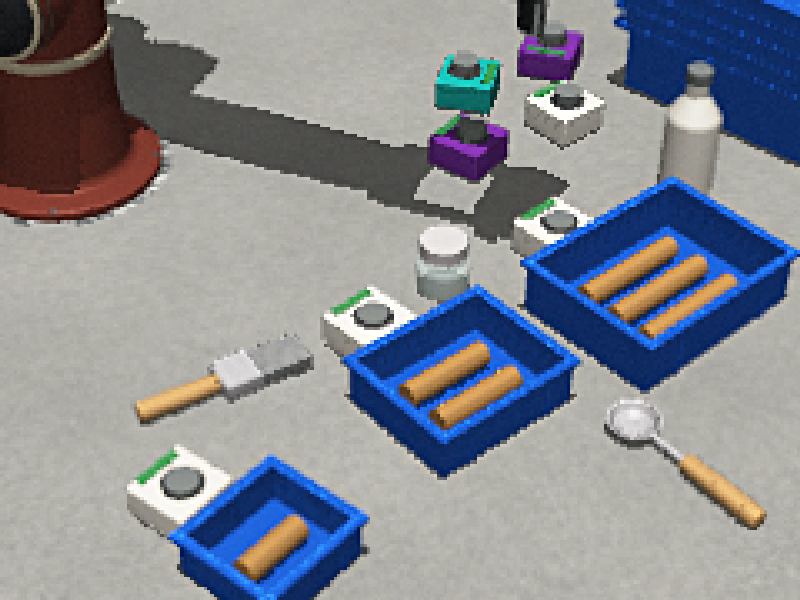

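View pics/w7.png

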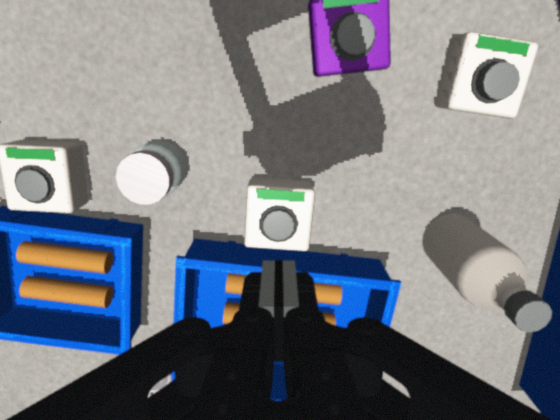

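The three trays' keys are all low and the spare's is still proud. Nothing has shifted visibly and the arm is clear, so I'm handing in.

```bash
python3 -c "
from rig import job
print(job.job_done())"
```

```text
the job is handed in; nothing more can be done
None
```

I pressed the small, middle and large trays' keys in that order with the closed fingertips, and handed the job in at about 21 s of the 54 s allowed.

- **Presses:** each ended with the fingertips about 41 mm above the table. The upward force rose to about 6 N over the last 1.5 to 2 mm, which fits the key being at its stop. The highest force in any end-of-move reading was 6.7 N, against the 25 N limit.
- **Last pictures:** all three keys sit low and the spare's key is still up. By eye, no timer, tray or other object has moved, and the gripper is clear at about 0.24 m height. I did not measure displacements.
- **Disagreement:** the scene camera put the middle and large keys about 6 to 12 mm from where the wrist camera did. I went by the wrist camera, and close-up views before pressing showed the fingertips centred within about 2 mm side to side.

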